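Lock up a page of type through the press guard

TASK

Lock up the page of type: push the framed page along the rails of the bench until it sits fully home against the end stop, then reach down through the window in the metal guard and press the clamp lever all the way down, and come back out. Never touch the guard itself, do not lift or tip the page (only push it), and leave all the other tools and pieces where they are.

Things in the scene. Friction and masses are not known exactly. Their poses are not given: they have to be found in the camera images.
- press: grey lock-up bench fixed to the table: flat bed plate 240 (own x) x 400 (own y) x 18 mm thick; origin at the centre of its underside on the table (z up). Along its own y run two steel rails 12 mm tall above the plate, 114 mm apart inside, centred on own x = 0, from own y = -195 to +30 mm. An end stop 15 mm tall with its face at own y = +35 mm closes the lane. Does not move during the run
- page_center (a point): centre (half-way up) of the page of type: loose square dark wooden frame full of type, 110 x 110 x 24 mm, about 0.6 kg, lying flat between the rails on the bed plate (its underside 18 mm above the table). It starts squared to the bench to within 0.02 rad. It slides along the bench's +y, under the front edge of the guard, until its far face meets the end stop: this centre is then at own y = -20 mm of press, own x about 0. It starts 40 to 75 mm short of that
- guard: fixed sheet-aluminium hood over the +y half of the bench, same origin and axes as press: from own x = -85 to +85, own y = 0 to 180 mm; its flat top plate lies from 96 to 100 mm above the table and has a square window 86 x 86 mm; sides and back are closed, the front skirt (own y = 0) hangs down to 66 mm above the table so that only the page passes under it
- window (a point): centre of the guard's square window (86 x 86 mm, edges along the bench's x and y), on the upper face of the guard's top plate, 100 mm above the table; own (0, 65) mm of press
- pad (a point): centre of the upper face of the clamp lever's pressing pad (flat steel pad 50 mm along the bench's x by 40 mm along its y), seen through the window and below it. It moves with the lever: about 88 mm above the table when the lever is fully raised, 70 mm when fully down, always at own x = 0, own y about 65 to 69 mm of press
- lever (a joint): angle of the clamp lever, rad: 0 = fully raised, 0.22 = fully down on its stop; it starts at 0 to 0.05. The lever is hinged about the bench's x at the back of the guard (own y = 150, 60 mm above the table), takes about 5 N on its pad to push down, has no spring and stays where it is left
- brush: bristle ink brush standing upright, 84 mm across at the foot, 170 mm tall; origin at centre of underside. Bystander.
- planer: light wooden planing block 50 x 90 x 35 mm lying on the table; origin at centre of underside. Bystander.
- ink_tin: round dark tin, 68 mm across, 50 mm tall; origin at centre of underside. Bystander.
- driver: screwdriver with a wooden handle lying on the table beside the bench, about 170 mm long; origin low in the middle of it. Bystander.
- stick: steel composing stick, shallow 50 x 150 mm tray, 21 mm high, lying on the table; origin at centre of underside. Bystander.
- sort_a: single piece of type 22 x 22 x 26 mm standing on the bench's bed plate, outside the rails; origin at centre of underside. Bystander.
- sort_b: single piece of type 30 x 16 x 26 mm standing on the bench's bed plate, outside the rails; origin at centre of underside. Bystander.
There are look-alikes about, which are no part of the job. There is more than one size of the part that bears page_center; the job needs the middle-sized.

How it is judged:
On the way, in this order (a step that is already met when the one before it is completed fails the run):
1. the page is pushed home against the end stop, lever still up (y of page_center in the frame of press above -0.0235 m and angle between page_center's own z axis and vertical below 0.05 rad and value of joint lever below 0.1 rad), for 0.2 s.
2. the clamp lever is pressed fully down (value of joint lever above 0.195 rad and y of page_center in the frame of press above -0.0235 m), for 0.2 s.
At the end, for the whole second after the job is handed in: The page lies flat within 3.5 mm of the end stop, and the lever is down to within 0.025 rad (about 2 mm at its pad) of its stop (all of step 2 and angle between page_center's own z axis and vertical below 0.05 rad); the robot touches nothing.
It fails at once if the robot touches the guard (contact force between guard and the fingers above 0.5 N or contact force between guard and the arm above 0.5 N).
It fails at once if the page is lifted or tipped (z of page_center in the frame of press above 0.036 m or angle between page_center's own z axis and vertical above 0.12 rad).
It fails at once if a bystander is moved (more than 15 mm) (distance of any of brush, planer, ink_tin, driver, stick, sort_a, sort_b from where it was at the start of the episode above 0.015 m).
It also fails if it takes over 48 s, if anything falls off the work surface, if the arm or the gripper's body presses on something with over 40 N, if the wrist force passes 120 N, or if a joint passes its speed limit or range.

ROBOT

A 6-joint arm with a two-finger parallel gripper is mounted at the origin on the work surface. World frame = base frame: x ahead of the robot, y to its left, z up, the work surface at z = 0. Lengths are in m, angles in rad, forces in N, time in s.
With the tool pointing down it reaches from about 0.3 to 0.75 m from the base axis. Payload 8.5 kg.
Tool frame: the origin (TCP) lies midway between the tips of the shut fingers; the grasp point (between the pads) lies behind it (r.grasp_offset is the z of the grasp point in the tool frame, in m); z points along the fingers, y is the line along which they close (so a half turn about z gives the same grasp; the last joint's range is limited). The gripper opens to 88 mm and grips with 3 to 60 N. Pads are 18 mm wide; open, the fingers measure 123 mm over their backs; the gripper's body (75 mm by 187 mm) begins 45 mm behind the grasp point.
Start: joints at [0.986, 0.381, 1.297, -0, 1.464, -0.215], TCP at [0.199, 0.513, 0.239] pointing down, gripper open.
Joint ranges: [-3.11, 3.11], [-0.89, 2.33], [0.22, 2.48], [-1.42, 4.56], [0.17, 2.85], [-2.88, 2.88]. Speed limits (rad/s): [2.39, 2.39, 3.14, 3.14, 3.14, 3.14].

INTERFACE

Orientations are given as a unit quaternion [w, x, y, z].
In Python, from cell import readout, grab_frame, camera_info, r gives the robot as it stands. The module is installed in compiled form; this text tells all that it offers.
- The arm moves only by the tool arm_command, never from a script. Its argument "series" is a list of rows, each a list of 5 numbers: the opening, from 0 (shut) to 1 (fully open), then the shift along the tool's x, y, z in m, then the turn about the tool's z in degrees. In form: [[fingers, x, y, z, twist], ...]. A call has 1 to 12 rows; each row is the pose to reach, as a shift and turn from the pose commanded when the call began, along the tool's axes at that moment; what a row does not reach only later rows make up. A row lasts 1/12 s, in which the tool goes at most 41.7 mm and 7.16 degrees, less where a joint would pass 70% of its speed; a pose out of reach is approached as far as the arm can. A call with a gripper value outside its range is refused whole. The fingers move at their own pace and stop on an object; "squeeze" is the grip in N (left out, the last holds). Time passes only in rows, so rows that repeat a pose let the fingers close. It gives the time, the measured TCP pose, the force, the opening and the grip force at its end, in the units of the state.
- readout.get_obs(): the state, without advancing time (a new reading comes with each control period).
- grab_frame(name): name is "scene" or "top" or "wrist"; returns (picture, depth): 420x560x3 uint8, blue, green, red; 420x560 float32, m along the optical axis (not along the pixel's ray), 0 where there is no reading.
- camera_info(name): a dict with "fx", "fy", "cx", "cy" (pixels), "R" (3x3) and "t" (3): a world point X has camera coordinates R X + t; the wrist camera has in their place "T_tool_cam" (4x4, takes a point from camera to tool coordinates, whose origin is the TCP and whose axes are the flange's). Camera axes: x right, y down, z forward; pixel columns grow to the right and rows downward; lengths in m; the calibration is good to about 2 mm. A picture is of the moment at which its call begins: read the wrist's pose just before it. camera_info takes no time and is no camera call.
- r.hand_in(): hands the job in; it is judged then, once.
The state is a dict: "time_s": time; "qpos": joint angles; "qvel": joint speeds; "effort": joint torques, N m; "position": TCP position; "orientation": TCP orientation; "contact_force": force on the tool from outside, world axes, zero at the start; "wrist_torque": the same for the moment, N m; "width": finger opening in m; "grasp_force": force on a finger pad.
Only numpy, scipy, OpenCV 4.12 (cv2) and the standard library are available. Lean on these libraries where they do the work, as an engineer would, in place of code of your own. Each camera call takes 0.05 s, during which the arm holds its last target. There are 200 camera calls.

## Working session

There is one attempt and no reset: what is moved stays moved. The work goes in short steps, Python scripts to look and compute and a tool call to move; the robot and the scene stay as the last step left them, time stands still between calls to the robot, and variables do not carry over. Pictures are saved under pics/ and viewed, at most 10 in all, crops included, and the job is handed in when it is done.

Besides the shell and the picture viewer there is one more tool, called after "Emit:" by a JSON object that holds its "op" and its "data", one argument or row to a line. arm_command: Moves the arm, as the interface text tells. Its arguments: {"type":"object","properties":{"series":{"type":"array","items":{"type":"array","items":{"type":"number"}}},"squeeze":{"type":"number"}},"required":["series"]}

```bash
mkdir -p pics; cat > h.py <<'E'
import numpy as np,cv2
from cell import readout,grab_frame,camera_info,r
def ray(c,u,v,z):
    i=camera_info(c);R=np.array(i["R"]);t=np.array(i["t"])
    d=R.T@np.array([(u-i["cx"])/i["fx"],(v-i["cy"])/i["fy"],1]);o=-R.T@t
    return o+d*(z-o[2])/d[2]
def proj(c,X):
    i=camera_info(c);p=np.array(i["R"])@np.array(X)+np.array(i["t"])
    return i["fx"]*p[0]/p[2]+i["cx"],i["fy"]*p[1]/p[2]+i["cy"]
E
python3 - <<'E'
from h import *
o=readout.get_obs();print(o["time_s"],o["position"],o["orientation"],r.grasp_offset)
for c in("top","scene"):
    p,d=grab_frame(c);cv2.imwrite(f"pics/{c}0.png",p);np.save(f"{c}0.npy",d)
    i=camera_info(c);print(c,i["fx"],-np.array(i["R"]).T@np.array(i["t"]))
E
```

```text
0.0 [0.19864282 0.51257834 0.238169  ] [-2.62271119e-04  1.83837200e-01  9.82956452e-01 -6.55250135e-04] -0.0187
top 484.04209794235584 [0.38307042 0.02564703 1.2873254 ]
scene 396.6739216672419 [0.95196162 0.65608584 0.56571351]
```

View pics/top0.png

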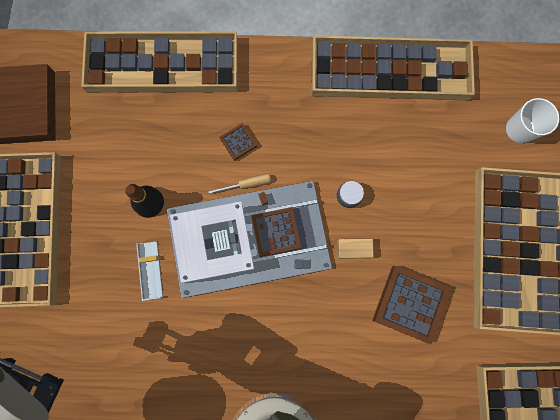

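View pics/scene0.png

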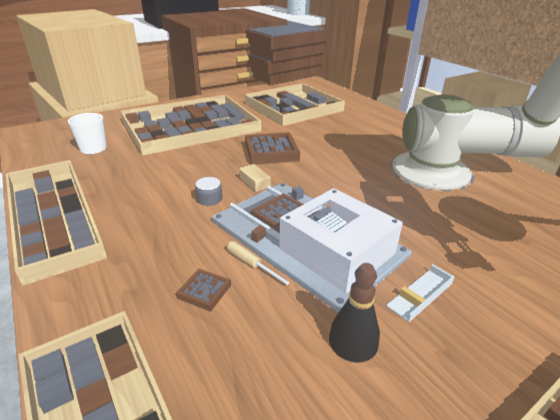

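The top view shows three framed pages: a small one at (239,141), a middle one on the bench at (277,231), and a large one at (414,303). The job's page is the middle one, between the rails. The guard top is at about (212,240), its window at (222,238), the driver at (240,184) and the sorts at (264,198) and (302,264). The brush is at (147,200). The scene view agrees. Next is one close crop with geometric fits.

```bash
python3 - <<'E'
from h import *
p=cv2.imread("pics/top0.png");d=np.load("top0.npy")
i=camera_info("top");R=np.array(i["R"]);t=np.array(i["t"])
v,u=np.mgrid[0:420,0:560]
P=np.stack([(u-i["cx"])/i["fx"]*d,(v-i["cy"])/i["fy"]*d,d],-1)
W=(P-t)@R; np.save("W.npy",W)
Z=W[...,2]; roi=np.zeros(Z.shape,bool); roi[175:305,160:340]=1
for n,a,b in(("guard",.09,.112),("plate",.010,.026)):
    m=(roi&(Z>a)&(Z<b)&(d>0)).astype(np.uint8)
    c=max(cv2.findContours(m,0,2)[0],key=cv2.contourArea)
    zz=np.median(Z[m>0]);h={"guard":.1,"plate":.018}[n]
    q=np.array([ray("top",*x,h)[:2] for x in c[:,0].astype(float)],np.float32)
    print(n,zz,cv2.contourArea(c),cv2.minAreaRect(q))
for (a,b) in((221,238),(215,240),(228,240),(277,231),(262,231),(292,231),(240,240),(300,225)): print((a,b),W[b,a])
c=p[170:310,155:345];cv2.imwrite("pics/crop.png",cv2.resize(c,None,fx=4,fy=4,interpolation=cv2.INTER_CUBIC))
E
```

```text
guard 0.10016661136625016 4928.5 ((0.4952418804168701, 0.16850188374519348), (0.17043021321296692, 0.18018227815628052), 12.462746620178223)
plate 0.018182210979389563 13493.0 ((0.5143952369689941, 0.08069862425327301), (0.23953084647655487, 0.399081826210022), 12.43246078491211)
(221, 238) [0.50514438 0.14569162 0.08638229]
(215, 240) [0.49980086 0.16044836 0.08603743]
(228, 240) [0.50031131 0.12783572 0.08926322]
(277, 231) [0.53274313 0.00580394 0.03203371]
(262, 231) [0.53054497 0.0447901  0.04211726]
(292, 231) [ 0.53340787 -0.03321757  0.03486224]
(240, 240) [0.50008769 0.09745346 0.09925729]
(300, 225) [ 0.55233887 -0.05506389  0.01505907]
```

View pics/crop.png

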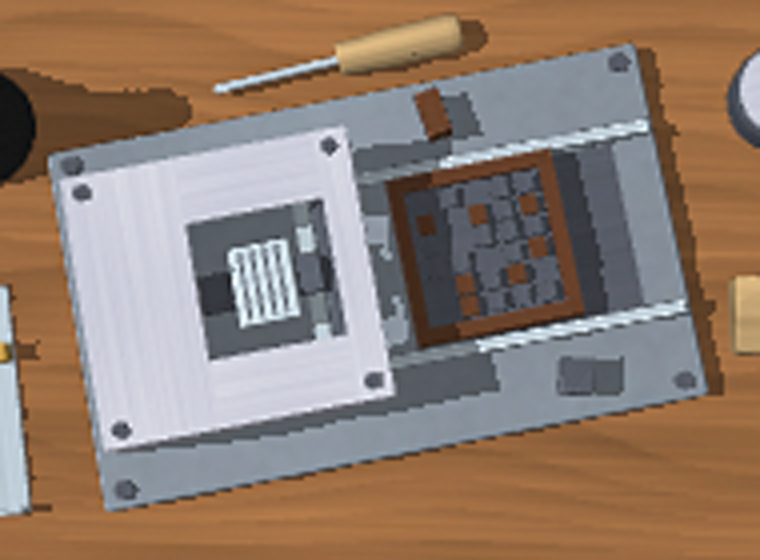

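The crop shows the middle page at crop pixels (385–585, 150–345), with its rear (−y) edge at about (565,235). The pad is the ribbed plate at (265,280) inside the window, and the lane behind the page is free. Now I'll measure the page.

```bash
cat >> h.py <<'E'
O=np.array([.5144,.0807]);A=np.radians(12.43)
C=np.array([[np.cos(A),-np.sin(A)],[np.sin(A),np.cos(A)]])
own=lambda w:C.T@(np.asarray(w)[:2]-O)
world=lambda o:C@np.asarray(o)+O
from scipy.spatial.transform import Rotation as Ro
def shift(o,z):
    s=readout.get_obs();q=np.array(s["orientation"]);M=Ro.from_quat(q[[1,2,3,0]]).as_matrix()
    g=np.r_[world(o),z]; d=M.T@(g-s["position"])
    ty=np.degrees(np.arctan2(M[1,1],M[0,1])); w=(ty-np.degrees(A)+90)%180-90
    print("now own",own(s["position"]).round(4),"z",s["position"][2].round(4),"shift",d.round(4),"twist",round(w,2),"F",np.round(s["contact_force"],2),"t",s["time_s"])
E
python3 - <<'E'
from h import *
p=cv2.imread("pics/top0.png");W=np.load("W.npy")
# own-frame bird view of raised points on the lane
D=(W[...,:2]-O)@C
hsv=cv2.cvtColor(p,cv2.COLOR_BGR2HSV)
m=(hsv[...,0]<15)&(hsv[...,1]>110)&(abs(D[...,0])<.062)&(D[...,1]<0)&(D[...,1]>-.19)
vv,uu=np.nonzero(m);q=np.array([own(ray("top",a,b,.042)) for a,b in zip(uu,vv)],np.float32)
print("page",m.sum(),q.min(0),q.max(0),cv2.minAreaRect(q))
w=(abs(D[...,0])<.03)&(abs(D[...,1]-.065)<.03)
m2=w&(W[...,2]>.07)&(W[...,2]<.095);print("pad",D[m2].mean(0),np.ptp(D[m2],axis=0),np.median(W[...,2][m2]))
shift([0,-.17],.238)
E
```

```text
page 670 [-0.05495732 -0.12791942] [ 0.0552272  -0.01893963] ((0.0001818239688873291, -0.0734168216586113), (0.10990304499864578, 0.10816437005996704), 0.5157601833343506)
pad [7.18263773e-05 6.58117486e-02] [0.05030116 0.05983883] 0.08479227966487252
now own [-0.2154  0.4897] z 0.2382 shift [-0.5446 -0.4301  0.0006] twist 56.38 F [-0.95  0.41 -0.63] t 0.1
```

Emit:
{"op": "arm_command", "data": {
  "series": [
    [0.5, -0.04, -0.032, 0, 5],
    [0.5, -0.075, -0.06, 0, 11],
    [0.5, -0.11, -0.087, 0, 17],
    [0.5, -0.14, -0.11, 0, 23],
    [0.5, -0.17, -0.134, 0, 29],
    [0.5, -0.2, -0.158, 0, 35],
    [0.5, -0.23, -0.182, 0, 41],
    [0.5, -0.26, -0.205, 0, 47],
    [0.5, -0.29, -0.229, 0, 52],
    [0.5, -0.32, -0.253, 0, 56.4],
    [0.5, -0.35, -0.276, 0, 56.4],
    [0.5, -0.38, -0.3, 0, 56.4]
  ]
}}

```text
time_s: 1.1
position: [0.4451, 0.0939, 0.2386]
orientation: [-0.0, 0.627, 0.779, -0.0]
contact_force: [1.3, 1.0, -0.4]
width: 0.0438
grasp_force: 0.0
```

```bash
python3 -c "
from h import *
shift([0,-.165],.1)"
```

```text
now own [-0.0648  0.0278] z 0.2386 shift [-0.1928  0.065   0.1386] twist -0.05 F [ 1.29  1.03 -0.44] t 1.1
```

Emit:
{"op": "arm_command", "data": {
  "series": [
    [0.5, -0.03, 0.01, 0, 0],
    [0.5, 0.02, 0.01, 0, 0]
  ]
}}

```text
time_s: 1.27
position: [0.4577, 0.0961, 0.238]
orientation: [0.001, 0.635, 0.772, -0.001]
contact_force: [0.9, 0.5, -1.4]
width: 0.0439
grasp_force: 0.0
```

```bash
python3 -c "
from h import *
shift([0,-.165],.1)
q=np.array(readout.get_obs()['orientation']);print(Ro.from_quat(q[[1,2,3,0]]).as_matrix().round(3), C.round(3))"
```

```text
now own [-0.0521  0.0273] z 0.238 shift [-0.1906  0.0563  0.1387] twist -1.29 F [ 0.93  0.52 -1.37] t 1.2667
[[-0.193  0.981  0.001]
 [ 0.981  0.193 -0.003]
 [-0.004  0.    -1.   ]] [[ 0.977 -0.215]
 [ 0.215  0.977]]
```

Emit:
{"op": "arm_command", "data": {
  "series": [
    [0.5, -0.038, 0.012, 0, -0.4],
    [0.5, -0.075, 0.024, 0, -0.8],
    [0.5, -0.11, 0.035, 0, -1.2],
    [0.5, -0.15, 0.046, 0, -1.2],
    [0.5, -0.188, 0.056, 0, -1.2],
    [0.5, -0.188, 0.056, 0.035, -1.2],
    [0.5, -0.188, 0.056, 0.07, -1.2],
    [0.5, -0.188, 0.056, 0.105, -1.2],
    [0.5, -0.188, 0.056, 0.138, -1.2],
    [0.5, -0.188, 0.056, 0.138, -1.2]
  ]
}}

```text
time_s: 2.1
position: [0.544, -0.0615, 0.0951]
orientation: [-0.005, 0.618, 0.786, -0.002]
contact_force: [1.1, -0.5, -0.7]
width: 0.044
grasp_force: 0.0
```

```bash
python3 -c "
from h import *
shift([0,-.165],.029)
p,d=grab_frame('wrist');cv2.imwrite('pics/w1.png',p)"
```

```text
now own [-0.0017 -0.1452] z 0.0951 shift [-0.0202  0.0019  0.066 ] twist 1.16 F [ 1.07 -0.5  -0.67] t 2.1
```

View pics/w1.png

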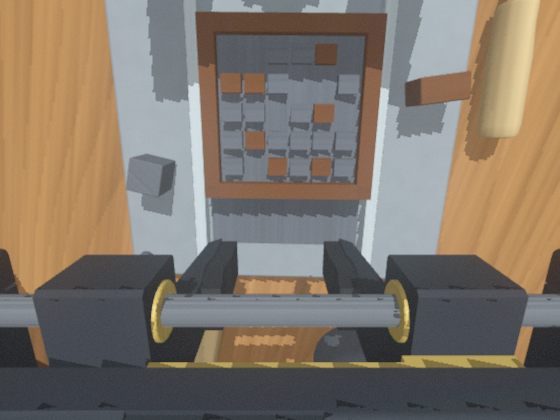

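The wrist view shows the page rear edge at row 195. The fingers, at (215,270) and (345,270), sit behind it and between the rails at columns 205 and 370. Let it settle, then descend.

Emit:
{"op": "arm_command", "data": {
  "series": [
    [0.5, -0.01, 0, 0, 0.6],
    [0.5, -0.02, 0.001, 0, 1.1],
    [0.5, -0.02, 0.001, 0.02, 1.1],
    [0.5, -0.02, 0.001, 0.04, 1.1],
    [0.5, -0.02, 0.001, 0.04, 1.1],
    [0.5, -0.02, 0.001, 0.04, 1.1],
    [0.5, -0.02, 0.001, 0.04, 1.1]
  ]
}}

```text
time_s: 2.73
position: [0.5537, -0.0822, 0.0626]
orientation: [0.001, 0.626, 0.78, 0.0]
contact_force: [0.0, -0.2, 0.2]
width: 0.0435
grasp_force: 0.0
```

```bash
python3 -c "
from h import *
shift([0,-.165],.029)"
```

```text
now own [ 0.0034 -0.1676] z 0.0626 shift [ 0.0026 -0.0034  0.0336] twist 0.06 F [ 0.04 -0.22  0.23] t 2.7333
```

Emit:
{"op": "arm_command", "data": {
  "series": [
    [0.5, 0, -0.003, 0.012, 0],
    [0.5, 0, -0.003, 0.024, 0],
    [0.5, 0, -0.003, 0.033, 0],
    [0.5, 0, -0.003, 0.033, 0],
    [0.5, 0.01, -0.003, 0.033, 0],
    [0.5, 0.018, -0.003, 0.033, 0],
    [0.5, 0.024, -0.003, 0.033, 0],
    [0.5, 0.03, -0.003, 0.033, 0],
    [0.5, 0.036, -0.003, 0.033, 0],
    [0.5, 0.042, -0.003, 0.033, 0],
    [0.5, 0.042, -0.003, 0.033, 0],
    [0.5, 0.042, -0.003, 0.033, 0]
  ]
}}

```text
time_s: 3.73
position: [0.5406, -0.0406, 0.028]
orientation: [-0.0, 0.626, 0.78, 0.0]
contact_force: [0.5, 0.5, -0.6]
width: 0.044
grasp_force: 0.0
```

```bash
cat >> h.py <<'E'
def page():
    p,d=grab_frame("top");hsv=cv2.cvtColor(p,cv2.COLOR_BGR2HSV);q=[]
    for v in range(190,290):
        for u in range(200,330):
            if hsv[v,u,0]<15 and hsv[v,u,1]>110:
                o=own(ray("top",u,v,.042))
                if abs(o[0])<.058 and -.19<o[1]<.01:q.append(o)
    q=np.array(q);print("page",len(q),q.min(0).round(4),q.max(0).round(4)) if len(q) else print("no page");return p
E
python3 -c "
from h import *
shift([0,-.08],.029);p=page()"
```

```text
now own [-0.0005 -0.1241] z 0.028 shift [ 0.0441  0.0006 -0.001 ] twist 0.11 F [ 0.47  0.51 -0.57] t 3.7333
page 222 [-0.0525 -0.0607] [ 0.056  -0.0047]
```

Emit:
{"op": "arm_command", "data": {
  "series": [
    [0.5, 0.005, 0, 0, 0],
    [0.5, 0.01, 0, 0, 0],
    [0.5, 0.015, 0, 0, 0],
    [0.5, 0.02, 0, 0, 0],
    [0.5, 0.025, 0, 0, 0],
    [0.5, 0.029, 0, 0, 0],
    [0.5, 0.031, 0, 0, 0],
    [0.5, 0.032, 0, 0, 0],
    [0.5, 0.032, 0, 0, 0]
  ]
}}

```text
time_s: 4.53
position: [0.5337, -0.0096, 0.0278]
orientation: [-0.0, 0.626, 0.78, 0.0]
contact_force: [1.1, -3.0, 0.8]
width: 0.044
grasp_force: 1.0
```

```bash
python3 -c "
from h import *
shift([0,-.08],.029);p=page()
w,d=grab_frame('wrist');cv2.imwrite('pics/w2.png',w)"
```

```text
now own [-0.0006 -0.0923] z 0.0278 shift [ 0.0123  0.0006 -0.0012] twist 0.09 F [ 1.09 -2.98  0.79] t 4.5333
page 30 [ 0.0463 -0.0209] [ 0.0556 -0.0016]
```

View pics/w2.png

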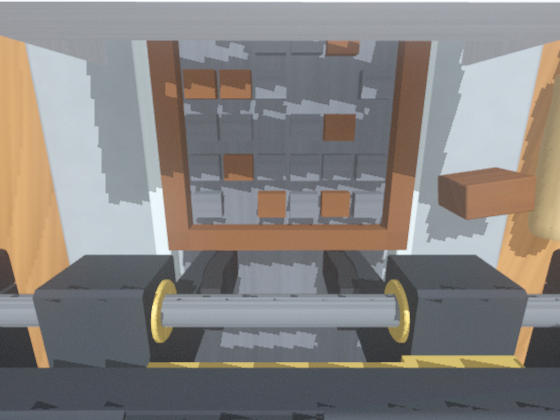

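The page is in contact with the fingers (rear edge at row 240), with about 3 N of pushing force. I'll keep pushing gently until the force rises.

Emit:
{"op": "arm_command", "data": {
  "series": [
    [0.5, 0.002, 0, 0, 0],
    [0.5, 0.004, 0, 0, 0],
    [0.5, 0.006, 0, 0, 0],
    [0.5, 0.007, 0, 0, 0],
    [0.5, 0.008, 0, 0, 0],
    [0.5, 0.008, 0, 0, 0]
  ]
}}

```text
time_s: 5.13
position: [0.532, -0.0023, 0.0277]
orientation: [0.0, 0.626, 0.78, -0.0]
contact_force: [1.5, -5.0, -0.1]
width: 0.044
grasp_force: 2.8
```

```bash
python3 -c "
from h import *
shift([0,-.08],.029)"
```

```text
now own [-0.0007 -0.0849] z 0.0277 shift [ 0.0049  0.0007 -0.0013] twist 0.08 F [ 1.47 -5.03 -0.07] t 5.1333
```

Emit:
{"op": "arm_command", "data": {
  "series": [
    [0.5, 0.001, 0, 0, 0],
    [0.5, 0.002, 0, 0, 0],
    [0.5, 0.003, 0, 0, 0],
    [0.5, 0.003, 0, 0, 0]
  ]
}}

```text
time_s: 5.47
position: [0.532, -0.0022, 0.0279]
orientation: [0.002, 0.626, 0.78, -0.002]
contact_force: [0.0, -22.4, -1.7]
width: 0.0445
grasp_force: 10.9
```

Emit:
{"op": "arm_command", "data": {
  "series": [
    [0.5, 0.001, 0, 0, 0],
    [0.5, 0.002, 0, 0, 0],
    [0.5, 0.002, 0, 0, 0],
    [0.5, 0.002, 0, 0, 0]
  ]
}}

```text
time_s: 5.8
position: [0.532, -0.0021, 0.0281]
orientation: [0.003, 0.626, 0.78, -0.002]
contact_force: [-0.5, -33.7, -0.3]
width: 0.0441
grasp_force: 16.1
```

```bash
python3 -c "
from h import *
shift([0,-.08],.029)"
```

```text
now own [-0.0006 -0.0846] z 0.0281 shift [ 0.0046  0.0006 -0.0009] twist 0.1 F [ -0.53 -33.7   -0.34] t 5.8
```

It is firm against the end stop: force rose to 34 N and the position matches home. Back off, rise, and check.

Emit:
{"op": "arm_command", "data": {
  "series": [
    [0.5, -0.01, 0, 0, 0],
    [0.5, -0.025, 0, 0, 0],
    [0.5, -0.04, 0, 0, 0],
    [0.5, -0.04, 0, -0.03, 0],
    [0.2, -0.04, 0, -0.07, 0],
    [0, -0.04, 0, -0.11, 0],
    [0, -0.04, 0, -0.15, 0],
    [0, -0.075, 0, -0.15, 0],
    [0, -0.11, 0, -0.15, 0],
    [0, -0.11, 0, -0.15, 0],
    [0, -0.11, 0, -0.15, 0]
  ]
}}

```text
time_s: 6.72
position: [0.5544, -0.1051, 0.1771]
orientation: [-0.001, 0.627, 0.779, 0.0]
contact_force: [-1.2, 0.7, 0.4]
width: 0.001
grasp_force: 0.0
```

```bash
python3 -c "
from h import *
shift([0,.064],.178)
p=page();cv2.imwrite('pics/top1.png',cv2.resize(p[150:320,120:350],None,fx=3,fy=3))"
```

```text
now own [-0.0009 -0.19  ] z 0.1771 shift [ 0.254   0.0008 -0.0004] twist -0.04 F [-1.15  0.75  0.4 ] t 6.7167
page 425 [-0.0539 -0.0743] [ 0.056  -0.0016]
```

View pics/top1.png

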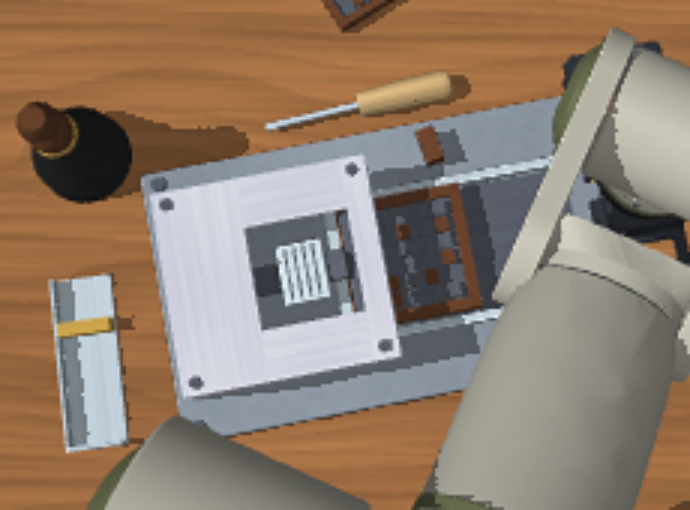

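The page is home: its rear edge measures −74 mm, expected −75. The bystanders are in place. Next, over the window.

Emit:
{"op": "arm_command", "data": {
  "series": [
    [0, 0.038, 0, 0, 0],
    [0, 0.075, 0, 0, 0],
    [0, 0.112, 0, 0, 0],
    [0, 0.15, 0, 0, 0],
    [0, 0.188, 0, 0, 0],
    [0, 0.225, 0, 0, 0],
    [0, 0.255, 0.001, 0, 0],
    [0, 0.255, 0.001, 0, 0],
    [0, 0.255, 0.001, 0, 0],
    [0, 0.255, 0.001, 0, 0]
  ]
}}

```text
time_s: 7.6
position: [0.4999, 0.1449, 0.1776]
orientation: [-0.0, 0.625, 0.78, -0.0]
contact_force: [-0.1, -0.8, 0.7]
width: 0.0001
grasp_force: 0.0
```

```bash
python3 -c "
from h import *
shift([0,.065],.1)
w,d=grab_frame('wrist');cv2.imwrite('pics/w3.png',w)"
```

```text
now own [-0.0003  0.0658] z 0.1776 shift [-0.0008  0.0004  0.0776] twist 0.14 F [-0.12 -0.8   0.68] t 7.6
```

View pics/w3.png

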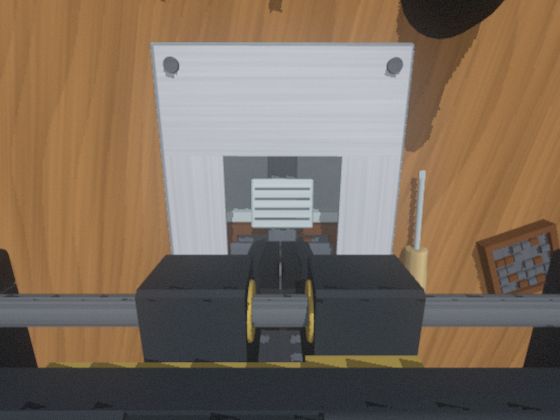

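The wrist view shows the shut fingers (column 281) centred on the window (columns 223–341) and the pad (252–313). Descend.

Emit:
{"op": "arm_command", "data": {
  "series": [
    [0, -0.001, 0, 0.03, 0],
    [0, -0.001, 0, 0.06, 0],
    [0, -0.001, 0, 0.08, 0],
    [0, -0.001, 0, 0.087, 0],
    [0, -0.001, 0, 0.092, 0],
    [0, -0.001, 0, 0.097, 0],
    [0, -0.001, 0, 0.1, 0],
    [0, -0.001, 0, 0.103, 0],
    [0, -0.001, 0, 0.105, 0],
    [0, -0.001, 0, 0.105, 0]
  ]
}}

```text
time_s: 8.48
position: [0.5018, 0.143, 0.0739]
orientation: [0.001, 0.626, 0.78, 0.001]
contact_force: [0.6, -1.8, 2.2]
width: 0.0004
grasp_force: 1.1
```

Emit:
{"op": "arm_command", "data": {
  "series": [
    [0, 0, 0, 0.001, 0],
    [0, 0, 0, 0.002, 0],
    [0, 0, 0, 0.003, 0],
    [0, 0, 0, 0.003, 0]
  ]
}}

```text
time_s: 8.82
position: [0.5016, 0.1434, 0.0704]
orientation: [0.001, 0.626, 0.78, 0.001]
contact_force: [1.9, -3.5, 5.8]
width: 0.0007
grasp_force: 3.2
```

```bash
python3 -c "
from h import *
shift([0,.065],.07)"
```

```text
now own [0.001 0.064] z 0.0704 shift [ 0.001  -0.001   0.0004] twist 0.08 F [ 1.87 -3.48  5.82] t 8.8167
```

Emit:
{"op": "arm_command", "data": {
  "series": [
    [0, 0, 0, 0.001, 0],
    [0, 0, 0, 0.002, 0],
    [0, 0, 0, 0.003, 0],
    [0, 0, 0, 0.003, 0]
  ]
}}

```text
time_s: 9.15
position: [0.5017, 0.1434, 0.07]
orientation: [0.002, 0.626, 0.78, 0.001]
contact_force: [-7.6, -5.6, 36.8]
width: 0.0001
grasp_force: 17.9
```

Emit:
{"op": "arm_command", "data": {
  "series": [
    [0, 0, 0, 0.001, 0],
    [0, 0, 0, 0.002, 0],
    [0, 0, 0, 0.002, 0],
    [0, 0, 0, 0.002, 0]
  ]
}}

```text
time_s: 9.48
position: [0.5018, 0.1434, 0.0698]
orientation: [0.003, 0.626, 0.78, 0.002]
contact_force: [-13.7, -7.0, 54.0]
width: 0.0004
grasp_force: 27.4
```

The lever is on its stop: 54 N at z = 0.070. Come straight out, then move back clear.

Emit:
{"op": "arm_command", "data": {
  "series": [
    [0, 0, 0, -0.008, 0],
    [0, 0, 0, -0.03, 0],
    [0, 0, 0, -0.06, 0],
    [0, 0, 0, -0.09, 0],
    [0, 0, 0, -0.12, 0],
    [0, -0.035, 0, -0.13, 0],
    [0, -0.075, 0, -0.13, 0],
    [0, -0.115, 0, -0.13, 0],
    [0, -0.155, 0, -0.13, 0],
    [0, -0.195, 0, -0.13, 0],
    [0, -0.235, 0, -0.13, 0],
    [0, -0.235, 0, -0.13, 0]
  ]
}}

```text
time_s: 10.48
position: [0.5524, -0.0913, 0.1937]
orientation: [-0.0, 0.628, 0.778, -0.0]
contact_force: [0.1, 0.1, 0.0]
width: 0.0004
grasp_force: 0.0
```

```bash
python3 - <<'E'
from h import *
shift([0,.065],.2)
p=page();cv2.imwrite('pics/top2.png',p)
p,d=grab_frame("top")
i=camera_info("top");v,u=np.mgrid[0:420,0:560]
W=(np.stack([(u-i["cx"])/i["fx"]*d,(v-i["cy"])/i["fy"]*d,d],-1)-np.array(i["t"]))@np.array(i["R"])
D=(W[...,:2]-O)@C
m=(abs(D[...,0])<.018)&(abs(D[...,1]-.067)<.012);print("pad z",np.percentile(W[...,2][m],[10,50,90]), "before",np.percentile(np.load("W.npy")[...,2][m],[10,50,90]))
E
```

```text
now own [ 1.000e-04 -1.762e-01] z 0.1937 shift [ 0.2412 -0.0011 -0.0063] twist -0.22 F [0.13 0.05 0.01] t 10.4833
page 409 [-0.0539 -0.0742] [ 0.056  -0.0009]
pad z [0.06660907 0.07029507 0.07342883] before [0.08233364 0.08569866 0.08888747]
```

The pad is at 70 mm (fully down), the page is still home, and the arm is clear.

```bash
python3 -c "
from cell import r
print(r.hand_in())"
```

```text
the job is handed in; nothing more can be done
None
```

The job is handed in, with no verdict returned: the page is home against the end stop, the clamp lever is fully down (pad at 70 mm), and the arm is clear, at about 10.5 s of the 48 s allowed.

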